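# Lay the sharpening stone down against its stop

## Task

The sharpening stone was left standing on its long narrow side on the wooden sharpening board. Without gripping or lifting it, push it over with your fingers so that it falls towards the steel stop strip and lies on its broad face on the board, then push it across the board until its whole long side is snug along the strip, about midway along it, ready for use. Leave the things around the board where they are.

Things in the scene. Friction and masses are not known exactly. Their poses are not given: they have to be found in the camera images.
- stone_center (a point): centre of the sharpening stone, a block 50 x 150 x 26 mm (own x, y, z; 0.22 to 0.45 kg; either broad face may end up on top). At first it stands on a 26 x 150 mm side, x axis upright, centre 41 mm and top 66 mm above the table, its near face 64 to 78 mm short of the strip, parallel within 0.1 rad. Pushed near its top it tips rather than slides and past 28 deg falls over; flat, its centre is 29 mm up
- board: dark wooden board fixed to the table at any yaw, 150 mm (its x) by 200 mm (its y); deck 16 mm above the table; origin at the centre of its underside, z up. A steel stop strip, 184 mm long, 14 mm wide, 12 mm high above the deck, runs along its +x long edge, parallel to its y; the strip's inner face, which the stone must meet, is at x = +58 mm in the board's frame
- ramekin_1: small stainless sauce cup, 65 mm across the rim, 37 mm high, beside one end of the board; origin at the centre of its underside; a bystander, loose
- spice_jar_2: upright spice jar, 47 mm across, 98 mm high, beside the other end of the board; origin at the centre of its underside; a bystander, loose
- tape_1: roll of tape lying flat, 98 mm across, 25 mm high, behind the board's stop strip; origin at the centre of its underside; a bystander, loose
- probe_thermometer: dial thermometer lying down, dial 45 mm across, stem 120 mm long; origin at the centre of its underside; a bystander, loose
- timer: round wind-up timer, 66 mm across, 53 mm high; origin at the centre of its underside; a bystander, loose
- food_tub_1: round lidded food tub, 129 mm across, 56 mm high; origin at the centre of its underside; a bystander, loose
- spice_jar_1: upright spice jar with a red cap, 45 mm across, 106 mm high, away to the right; origin at the centre of its underside; a bystander, loose
- bench_scraper: bench scraper lying flat, 95 x 155 mm, 19 mm high; origin at the centre of its underside; a bystander, loose

How it is judged:
On the way:
1. the stone has been tipped over and lies flat on its broad face on the board ((angle between stone_center's own z axis and vertical below 0.08 rad or angle between stone_center's own z axis and vertical above 3.062 rad) and height (world z) of stone_center between 0.024 and 0.034 m), for 0.2 s.
At the end, for the whole second after the job is handed in: the stone lies flat on the deck (within 0.08 rad, centre 24 to 34 mm above the table), its long side within 5 mm of the stop strip and parallel to it within 0.05 rad, its middle within 30 mm of the board's middle along the strip (all of step 1 and x of stone_center in the frame of board between 0.028 and 0.038 m and y of stone_center in the frame of board between -0.03 and 0.03 m and angle between the y axis of stone_center and the y axis of board, either way round below 0.05 rad); the robot touches nothing.
It fails at once if the stone is lifted off the board (centre more than 55 mm above the table; tipping it takes it to 45 mm) (height (world z) of stone_center above 0.055 m).
It fails at once if a bystander is moved by more than 20 mm (distance of any of ramekin_1, spice_jar_2, tape_1, probe_thermometer, timer, food_tub_1, spice_jar_1, bench_scraper from where it was at the start of the episode above 0.02 m).
It also fails if it takes over 38 s, if anything falls off the work surface, if the arm or the gripper's body presses on something with over 40 N, if the wrist force passes 120 N, or if a joint passes its speed limit or range.

## Robot

A 6-joint arm with a two-finger parallel gripper is mounted at the origin on a cart in front of the work surface, level with it; the furniture and walls round the work are solid. World frame = base frame: x ahead of the robot, y to its left, z up, the work surface at z = 0. Lengths are in m, angles in rad, forces in N, time in s.
With the tool pointing down it reaches from about 0.25 to 0.725 m from the base axis. Payload 4 kg.
Tool frame: the origin (TCP) lies midway between the tips of the shut fingers; the grasp point (between the pads) lies 19 mm behind it; z points along the fingers, y is the direction in which the jaws open and shut (so a half turn about z gives the same grasp; the last joint's range is limited). The gripper opens to 85 mm and grips with 20 to 120 N. Pads are 22 mm wide; open, the fingers measure 114 mm over their backs; the gripper's body (76 mm by 85 mm) begins 54 mm behind the grasp point. The pads swing forward as they close: fully open they stand 13 mm farther back than shut.
Start: joints at [1.339, 0.241, 0.005, 1.335, 0, 1.571], TCP at [0.115, 0.487, 0.231] pointing down, gripper open.
Joint ranges: [-2.72, 2.72], [-1.05, 1.87], [-1.09, 1.28], [-1.99, 2.15], [-1.42, 1.44], [-3.14, 3.14]. Speed limits (rad/s): [2.79, 2.79, 3.14, 3.14, 3.14, 3.14].

## Interface

Orientations are given as a unit quaternion [x, y, z, w].
In Python, from workcell import get_obs, camera, camera_model, job_done, masks_of gives the robot as it stands.
- The arm moves only by the tool jog_arm, never from a script. Its argument "deltas" is a list that holds one entry, the list of rows, each a list of 7 numbers: the shift along the tool's x, y, z in mm, then the turn, a rotation vector about the tool's x, y, z in degrees, then the finger opening in mm, from 0 to 85.4. A call has 1 to 5 rows; each row shifts and turns the pose as measured when the row begins, along the tool's axes as they then stand; what a row does not reach is not made up. A row lasts 1/10 s, in which the tool goes at most 50 mm and 8.59 degrees, less where a joint would pass 70% of its speed; a pose out of reach is approached as far as the arm can. A call with a gripper value outside its range is refused whole. The fingers move at their own pace and stop on an object; the grip force is fixed at half the most. Time passes only in rows, so rows that do not move let the fingers close. It gives the time, the measured TCP pose, the force and the opening at its end, in the units of the state.
- get_obs(): the state, without advancing time (a new reading comes with each control period).
- camera(name): name is "side" or "top" or "wrist"; returns the picture (400x640x3 uint8, red, green, blue); there is no depth.
- camera_model(name): a dict with "fovy" (degrees; the focal length in pixels is half the picture's height over the tangent of half this angle, whatever the lens; pixels are square), "cx", "cy" (the principal point, pixels), "k1" (the pictures are not rectified: a ray, as slopes to the right and down, at radius r is drawn at 1 + k1 r^2 times it, then the intrinsics apply), "pose" (4x4, takes a point from camera to world coordinates); the wrist camera has in their place "T_tool_cam" (4x4, takes a point from camera to tool coordinates, whose origin is the TCP and whose axes are the flange's). Camera axes: x right, y down, z forward; pixel columns grow to the right and rows downward; lengths in m; the calibration is good to about 2 mm. A picture is of the moment at which its call begins: read the wrist's pose just before it. camera_model takes no time and is no camera call.
- job_done(): hands the job in, once; it reports no verdict.
Trained networks look in the newest picture that a camera, given by its name, has taken for a name from the list of things; names that differ only in an ending like _2 or _b are one class to them, and where a whole thing is asked for, a point or a joint stands for the part that bears it (a point fixed in the world has none). Each returns a list of dicts, best first, with "conf" (0 to 1); they miss things now and then, are a little off and sometimes report something else, mostly with a low value. They report only what shows in the picture. A call takes as long as a camera call.
- masks_of(target, camera): "pixels" (400x640 bool, what is visible of it) and "at" ([column, row] in pixels, amid what is visible of it).
The state is a dict: "clock": time; "joint_pos": joint angles; "joint_vel": joint speeds; "tau": joint torques, N m; "eef_pos": TCP position; "tool_rot": TCP orientation; "ft_force": force on the tool from outside, world axes, zero at the start; "ft_torque": the same for the moment, N m; "grip_width": finger opening in m.
Only numpy, scipy, OpenCV 4.12 (cv2) and the standard library are available. Lean on these libraries where they do the work, as an engineer would, in place of code of your own. Each camera call takes 0.05 s, during which the arm holds its last target. There are 200 camera calls.

## Working session

There is one attempt and no reset: what is moved stays moved. The work goes in short steps, Python scripts to look and compute and a tool call to move; the robot and the scene stay as the last step left them, time stands still between calls to the robot, and variables do not carry over. Pictures are saved under pics/ and viewed, about 8 in all and at most 12, crops included, and the job is handed in when it is done.

Besides the shell and the picture viewer there is one more tool, called after "Call:" by a JSON object that holds its "op" and its "data", one argument or row to a line. jog_arm: Moves the arm, as the interface text tells. Its arguments: {"type":"object","properties":{"deltas":{"type":"array"}},"required":["deltas"]}

```bash
mkdir -p pics; cat > h.py <<'E'
import numpy as np, cv2
from workcell import *
from scipy.spatial.transform import Rotation as R
def pose(name,o=None):
    m=camera_model(name)
    if 'pose' in m: return m,np.array(m['pose'])
    o=o or get_obs(); T=np.eye(4); T[:3,:3]=R.from_quat(o['tool_rot']).as_matrix(); T[:3,3]=o['eef_pos']
    return m,T@np.array(m['T_tool_cam'])
def cam(m):
    f=200/np.tan(np.radians(m['fovy'])/2)
    return np.array([[f,0,m['cx']],[0,f,m['cy']],[0,0,1.]]),np.array([m['k1'],0,0,0,0.])
def proj(mp,P):
    m,T=mp;K,d=cam(m);Ti=np.linalg.inv(T)
    P=np.atleast_2d(np.array(P,float));return cv2.projectPoints(P,cv2.Rodrigues(Ti[:3,:3])[0],Ti[:3,3],K,d)[0][:,0]
def unproj(mp,uv,z):
    m,T=mp;K,d=cam(m)
    n=cv2.undistortPointsIter(np.array(uv,float).reshape(-1,1,2),K,d,None,None,(3,50,1e-9))[:,0]
    r=np.c_[n,np.ones(len(n))]@T[:3,:3].T
    return T[:3,3]+r*((z-T[2,3])/r[:,2])[:,None]
def save(n,img): cv2.imwrite('pics/'+n+'.png',cv2.cvtColor(img,cv2.COLOR_RGB2BGR))
E
python3 - <<'E'
from h import *
for c in ['top','side','wrist']:
    mp=pose(c);im=camera(c);save(c+'0',im);print(c,mp[0]['fovy'],mp[0]['k1'],mp[1].round(3).tolist())
    for t,z in [('board',.016),('stone_center',.04),('ramekin_1',.02),('spice_jar_2',.05),('tape_1',.02),('timer',.03),('food_tub_1',.03),('probe_thermometer',.01),('bench_scraper',.01)]:
        for r in masks_of(t,c)[:2]:
            print(t,round(r['conf'],2),np.round(r['at']),unproj(mp,[r['at']],z)[0].round(3),r['pixels'].sum())
o=get_obs();print(o['tool_rot'],o['clock'],o['grip_width'])
E
```

```text
top 57.81661090565327 -0.05809903797083918 [[0.008, -0.996, 0.085, 0.475], [-1.0, -0.009, -0.015, 0.029], [0.016, -0.084, -0.996, 1.149], [0.0, 0.0, 0.0, 1.0]]
board 0.92 [318. 207.] [ 0.543 -0.005  0.016] 2568
stone_center 0.8 [316. 194.] [0.582 0.004 0.04 ] 497
ramekin_1 0.92 [366. 218.] [ 0.51  -0.154  0.02 ] 316
ramekin_1 0.68 [250. 140.] [0.752 0.215 0.02 ] 391
spice_jar_2 0.73 [269. 199.] [0.564 0.148 0.05 ] 258
spice_jar_2 0.72 [420. 137.] [ 0.762 -0.32   0.05 ] 336
tape_1 0.75 [312. 254.] [0.397 0.015 0.02 ] 327
timer 0.95 [248. 140.] [0.751 0.218 0.03 ] 355
food_tub_1 0.19 [314. 249.] [0.411 0.007 0.03 ] 353
probe_thermometer 0.61 [320. 207.] [ 0.544 -0.01   0.01 ] 2465
bench_scraper 0.58 [203. 268.] [0.349 0.354 0.01 ] 1390
side 56.48427599356741 -0.08264083759922114 [[0.987, -0.1, 0.129, 0.435], [-0.162, -0.523, 0.837, -0.829], [-0.016, -0.846, -0.532, 0.612], [0.0, 0.0, 0.0, 1.0]]
board 0.77 [308. 222.] [ 0.53  -0.034  0.016] 2044
stone_center 0.7 [321. 205.] [0.571 0.008 0.04 ] 512
ramekin_1 0.72 [307. 250.] [ 0.511 -0.149  0.02 ] 559
spice_jar_2 0.7 [431. 273.] [ 0.754 -0.306  0.05 ] 1055
spice_jar_2 0.58 [308. 176.] [0.559 0.153 0.05 ] 537
tape_1 0.61 [266. 217.] [0.42  0.006 0.02 ] 666
timer 0.86 [363. 169.] [0.747 0.204 0.03 ] 313
food_tub_1 0.61 [243. 181.] [0.358 0.196 0.03 ] 1106
probe_thermometer 0.75 [250. 290.] [ 0.372 -0.246  0.01 ] 132
probe_thermometer 0.33 [239. 161.] [0.34 0.38 0.01] 210
bench_scraper 0.74 [237. 162.] [0.333 0.37  0.01 ] 227
wrist 60.87978653799992 -0.0415612566130651 [[0.23, 0.931, 0.284, 0.043], [0.973, -0.22, -0.067, 0.504], [0.001, 0.292, -0.956, 0.375], [0.0, 0.0, 0.0, 1.0]]
food_tub_1 0.9 [124. 395.] [0.355 0.17  0.03 ] 342
bench_scraper 0.71 [265. 349.] [0.339 0.369 0.01 ] 4450
[ 1.15611327e-01  9.93294529e-01 -1.38031738e-05  6.13673835e-06] 1.5 0.08564122295554583
```

```bash
python3 - <<'E'
import cv2
a=cv2.imread('pics/top0.png')[150:275,230:400];b=cv2.imread('pics/side0.png')[140:290,220:400]
cv2.imwrite('pics/z0.png',cv2.resize(a,None,fx=4.7,fy=4.7,interpolation=2))
cv2.imwrite('pics/z1.png',cv2.resize(b,None,fx=4,fy=4,interpolation=2))
E
```

```text
(no output)
```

View pics/z0.png

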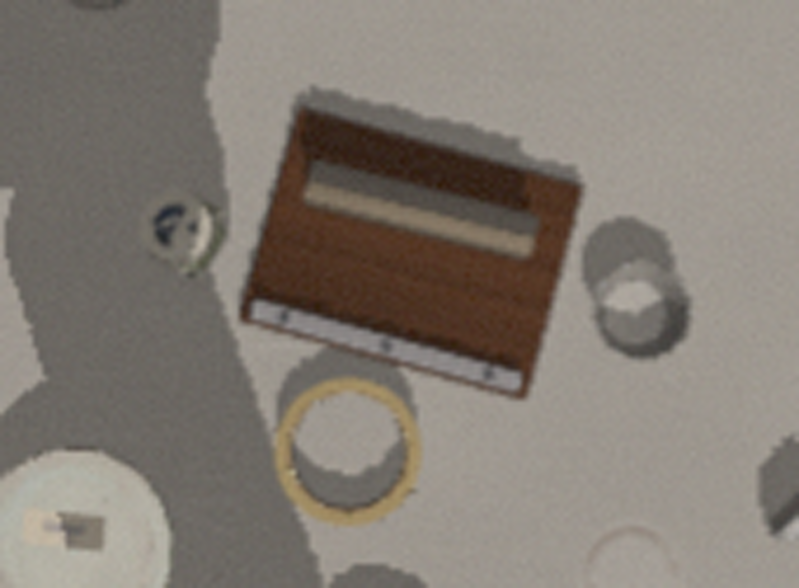

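View pics/z1.png

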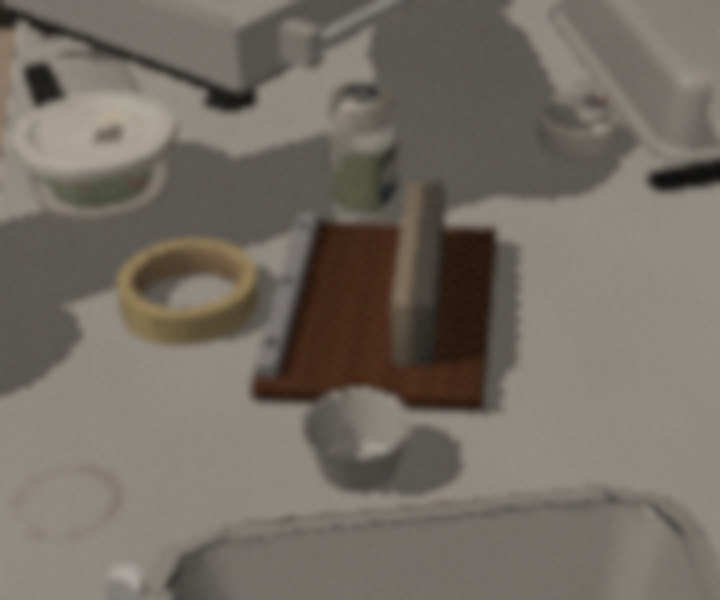

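```bash
python3 - <<'E'
from h import *
mp=pose('top')
f=lambda q:np.array(q)/4.7+[230,150]-.4
B=unproj(mp,f([(303,108),(582,185),(525,398),(242,320)]),.016)
print(B.round(3)); print(np.linalg.norm(B-np.roll(B,1,0),axis=1))
c=B.mean(0); ex=(B[2]+B[3]-B[0]-B[1])/2;print('c',c,'yaw',np.arctan2(ex[1],ex[0]))
S=unproj(mp,f([(315,162),(540,215),(536,235),(308,183)]),.066)
print(S.round(3),np.linalg.norm(S-np.roll(S,1,0),axis=1))
# bottom of near face
N=unproj(mp,f([(305,203),(530,256)]),.016)
u=ex[:2]/np.linalg.norm(ex[:2]);v=np.array([-u[1],u[0]])
for n,P in [('S',S),('N',N)]: print(n,np.c_[(P-c)[:,:2]@u,(P-c)[:,:2]@v].round(4).tolist())
im=camera('top')
r=masks_of('board','top')[0]['pixels'].astype(np.uint8);k=masks_of('stone_center','top')[0]['pixels'].astype(np.uint8)
for m,z in((r,.016),(k,.05)):
    q=cv2.boxPoints(cv2.minAreaRect(cv2.findNonZero(m)));print(q.round(1).tolist(),unproj(mp,q,z).round(3).tolist())
for n in ['ramekin_1','spice_jar_2','tape_1']:
  pass
save('full',im)
E
```

```text
[[ 0.65   0.073  0.016]
 [ 0.6   -0.115  0.016]
 [ 0.458 -0.077  0.016]
 [ 0.508  0.112  0.016]]
[0.14776588 0.1943211  0.14756444 0.19494401]
c [ 0.55400269 -0.00170032  0.016     ] yaw 2.878590131481973
[[ 0.608  0.063  0.066]
 [ 0.575 -0.081  0.066]
 [ 0.562 -0.079  0.066]
 [ 0.594  0.067  0.066]] [0.01423529 0.14797997 0.01311735 0.14954302]
S [[-0.0352, -0.0764], [-0.0411, 0.0715], [-0.028, 0.0724], [-0.0209, -0.077]]
N [[-0.0123, -0.0784], [-0.0185, 0.0759]]Traceback (most recent call last):
  File "<stdin>", line 14, in <module>
IndexError: list index out of range
```

View pics/top0.png

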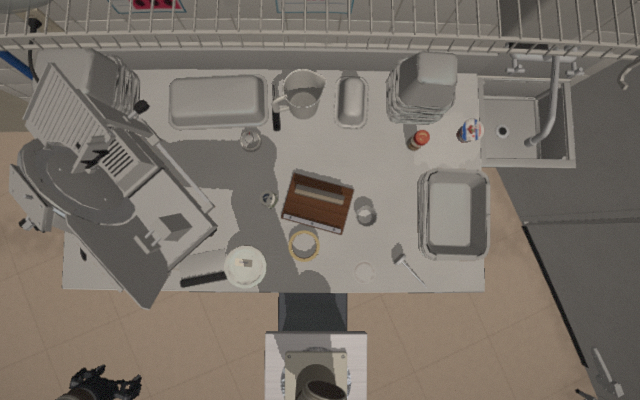

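```bash
python3 - <<'E'
import cv2,numpy as np
a=np.vstack([cv2.imread('pics/side0.png'),cv2.imread('pics/wrist0.png')])
cv2.imwrite('pics/m.png',cv2.resize(a,(480,600),interpolation=3))
from h import *
mp=pose('top')
for z in (.0,.1,.2,.3): print(z,unproj(mp,[(150,305),(215,210),(185,240)],z).round(2).tolist())
o=get_obs();print(o['clock'])
E
```

```text
0.0 [[0.23, 0.52, 0.0], [0.53, 0.32, 0.0], [0.43, 0.42, 0.0]]
0.1 [[0.25, 0.48, 0.1], [0.53, 0.3, 0.1], [0.44, 0.38, 0.1]]
0.2 [[0.27, 0.44, 0.2], [0.52, 0.27, 0.2], [0.44, 0.35, 0.2]]
0.3 [[0.29, 0.39, 0.3], [0.52, 0.25, 0.3], [0.45, 0.31, 0.3]]
1.6
```

View pics/m.png

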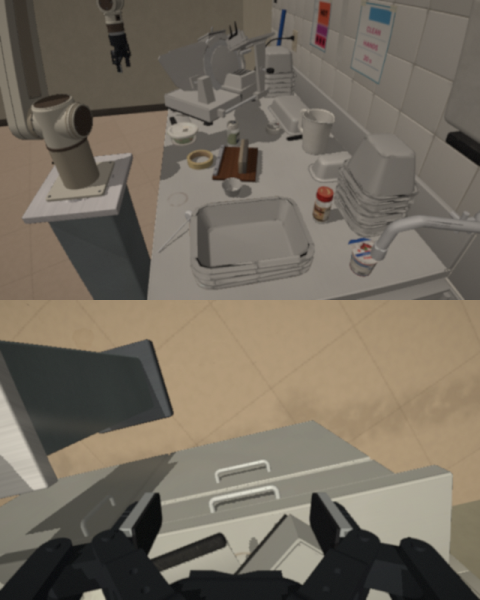

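Call:
{"op": "jog_arm", "data": {
  "deltas": [
    [[-17, -26, -14, 0, 0, 0, 85], [-17, -26, -14, 0, 0, 0, 85], [-17, -26, -14, 0, 0, 0, 85], [-17, -26, -14, 0, 0, 0, 85], [-17, -26, -14, 0, 0, 0, 85]]
  ]
}}

```text
clock: 2.1
eef_pos: [0.1679, 0.3379, 0.3004]
tool_rot: [0.113, 0.994, -0.003, -0.0]
ft_force: [0.8, 0.9, 0.0]
grip_width: 0.0848
```

Call:
{"op": "jog_arm", "data": {
  "deltas": [
    [[-33, -27, 0, 0, 0, 0, 85], [-33, -27, 0, 0, 0, 0, 85], [-33, -27, 0, 0, 0, 0, 85], [-33, -27, 0, 0, 0, 0, 85], [-33, -27, 0, 0, 0, 0, 85]]
  ]
}}

```text
clock: 2.6
eef_pos: [0.302, 0.1649, 0.3047]
tool_rot: [0.109, 0.994, 0.002, 0.003]
ft_force: [1.0, 0.1, -0.8]
grip_width: 0.0847
```

Call:
{"op": "jog_arm", "data": {
  "deltas": [
    [[-33, -27, 0, 0, 0, 0, 85], [-33, -27, 0, 0, 0, 0, 85], [-30, -10, 0, 0, 0, 0, 85], [0, 0, 0, 0, 0, 0, 85]]
  ]
}}

```text
clock: 3.0
eef_pos: [0.3866, 0.0738, 0.306]
tool_rot: [0.113, 0.994, 0.002, 0.005]
ft_force: [-0.4, 1.0, -0.3]
grip_width: 0.0848
```

```bash
python3 - <<'E'
from h import *
o=get_obs();print(o['clock'],o['eef_pos'],o['tool_rot'],o['joint_pos'])
mp=pose('wrist',o);im=camera('wrist');print(mp[1].round(3).tolist())
for t in ['board','stone_center']:
  for r in masks_of(t,'wrist')[:1]: print(t,r['conf'],r['at'])
mt=pose('top')
f=lambda q:np.array(q)/4.7+[230,150]-.4
B=unproj(mt,f([(303,108),(582,185),(525,398),(242,320)]),.016);print(proj(mp,B).round(0).tolist())
save('w1',cv2.resize(im,(800,500),interpolation=cv2.INTER_CUBIC))
E
```

```text
3.0 [0.38656586 0.07383837 0.30600503] [0.11284426 0.99359631 0.0024748  0.00514068] [ 0.18743879 -0.00367913 -0.0832023   1.47998732  0.00168423  0.41362225]
[[0.225, 0.929, 0.295, 0.313], [0.974, -0.216, -0.061, 0.091], [0.007, 0.301, -0.954, 0.449], [0.0, 0.0, 0.0, 1.0]]
board 0.83 [285.0, 258.2]
stone_center 0.68 [285.7, 305.7]
[[351.0, 321.0], [222.0, 317.0], [217.0, 227.0], [358.0, 231.0]]
```

View pics/w1.png

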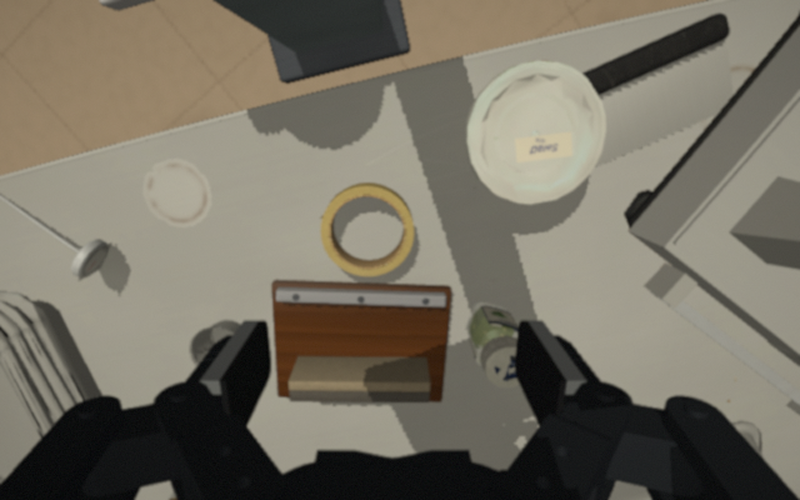

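```bash
python3 - <<'E'
from h import *
o=dict(eef_pos=[0.38656586,0.07383837,0.30600503],tool_rot=[0.11284426,0.99359631,0.0024748,0.00514068])
mp=pose('wrist',o)
B=unproj(mp,np.array([(441,402),(278,397),(273,281),(451,286)])/1.25-.1,.016)
print(np.linalg.norm(B-np.roll(B,1,0),axis=1))
c=B.mean(0); ex=(B[2]+B[3]-B[0]-B[1])/2;print('c',c,'yaw',np.arctan2(ex[1],ex[0]))
c=np.array([.554,-.001]);y=2.885;u=np.array([np.cos(y),np.sin(y)]);v=np.array([-u[1],u[0]])
im=cv2.imread('pics/w1.png')
for X in(-.023,-.026,-.029): # predicted stone corners: top far, top near, bottom near
  q=[np.r_[c+u*(X+a)+v*b,z] for a,z in((-.013,.066),(.013,.066),(.013,.016)) for b in(-.077,.073)]
  print(X,(proj(mp,q)*1.25).round(0).tolist(),(proj(pose('top'),q)-[230,150]).__mul__(4.7).round(0).tolist())
E
```

```text
[0.15248368 0.19745224 0.15123353 0.19543541]
c [0.55329396 0.00062564 0.016     ] yaw 2.8724256908762773
-0.023 [[428.0, 401.0], [288.0, 397.0], [429.0, 380.0], [287.0, 377.0], [426.0, 354.0], [296.0, 351.0]] [[311.0, 159.0], [537.0, 221.0], [300.0, 198.0], [527.0, 260.0], [303.0, 206.0], [520.0, 265.0]]
-0.026 [[428.0, 403.0], [288.0, 400.0], [429.0, 382.0], [287.0, 379.0], [426.0, 357.0], [297.0, 353.0]] [[312.0, 155.0], [538.0, 216.0], [301.0, 194.0], [528.0, 255.0], [304.0, 201.0], [521.0, 260.0]]
-0.029 [[428.0, 405.0], [288.0, 402.0], [429.0, 385.0], [287.0, 381.0], [425.0, 359.0], [297.0, 356.0]] [[313.0, 150.0], [539.0, 212.0], [303.0, 189.0], [529.0, 251.0], [305.0, 197.0], [522.0, 256.0]]
```

Call:
{"op": "jog_arm", "data": {
  "deltas": [
    [[-42, -6, 18, 0, 0, 0, 85], [-42, -6, 18, 0, 0, 0, 85], [-42, -6, 18, 0, 0, 0, 85], [-42, -6, 18, 0, 0, 0, 85], [-42, -6, 18, 0, 0, 0, 85]]
  ]
}}

```text
clock: 3.65
eef_pos: [0.5843, 0.0097, 0.2224]
tool_rot: [0.102, 0.995, 0.005, 0.009]
ft_force: [-0.3, 1.2, 0.7]
grip_width: 0.0848
```

Call:
{"op": "jog_arm", "data": {
  "deltas": [
    [[-42, -6, 18, 0, 0, 0, 85], [0, 0, 0, 0, 0, 0, 85]]
  ]
}}

```text
clock: 3.85
eef_pos: [0.6265, -0.0028, 0.1974]
tool_rot: [0.1, 0.995, 0.005, 0.004]
ft_force: [-0.2, 0.4, -1.5]
grip_width: 0.085
```

```bash
cat >> h.py <<'E'
def brd(o,yaw_t=None,yaw=2.876,c=(.5537,-.0005)):
    u=np.array([np.cos(yaw),np.sin(yaw)]);v=np.array([-u[1],u[0]]);p=np.array(o['eef_pos']);M=R.from_quat(o['tool_rot']).as_matrix()
    print('clk',o['clock'],'pos',p.round(4),'board xy',((p[:2]-c)@u).round(4),((p[:2]-c)@v).round(4),'tool yaw',np.arctan2(M[1,0],M[0,0]).round(4),'F',np.round(o['ft_force'],1))
    if yaw_t:
        G=R.from_matrix(np.array([[np.cos(yaw_t),np.sin(yaw_t),0],[np.sin(yaw_t),-np.cos(yaw_t),0],[0,0,-1]]).T.T)
        print('turn deg',np.degrees((R.from_matrix(M).inv()*G).as_rotvec()).round(2))
    return M
E
python3 -c "
from h import *
M=brd(get_obs(),2.916);print(M.round(3))"
```

```text
clk 3.85 pos [ 0.6265 -0.0028  0.1974] board xy -0.0708 -0.0169 tool yaw 2.9409 F [-0.2  0.4 -1.5]
turn deg [0.62 0.43 1.43]
[[-0.98   0.199  0.01 ]
 [ 0.199  0.98   0.009]
 [-0.008  0.011 -1.   ]]
```

Call:
{"op": "jog_arm", "data": {
  "deltas": [
    [[-5, -15, 0, 0.6, 0.4, 1.4, 85], [0, 0, 35, 0, 0, 0, 85], [0, 0, 35, 0, 0, 0, 85], [0, 0, 35, 0, 0, 0, 85], [0, 0, 0, 0, 0, 0, 85]]
  ]
}}

```text
clock: 4.35
eef_pos: [0.627, -0.0152, 0.0957]
tool_rot: [0.111, 0.994, -0.001, 0.002]
ft_force: [-0.9, -0.0, -1.3]
grip_width: 0.085
```

```bash
python3 -c "
from h import *
o=get_obs();M=brd(o,2.916);print(M.round(3))
im=camera('side')[140:290,220:400];save('s2',cv2.resize(im,None,fx=4,fy=4,interpolation=2))"
```

```text
clk 4.35 pos [ 0.627  -0.0152  0.0957] board xy -0.0746 -0.0051 tool yaw 2.9199 F [-0.9 -0.  -1.3]
turn deg [-0.08  0.28  0.22]
[[-0.976  0.22   0.004]
 [ 0.22   0.976 -0.002]
 [-0.005 -0.001 -1.   ]]
```

View pics/s2.png

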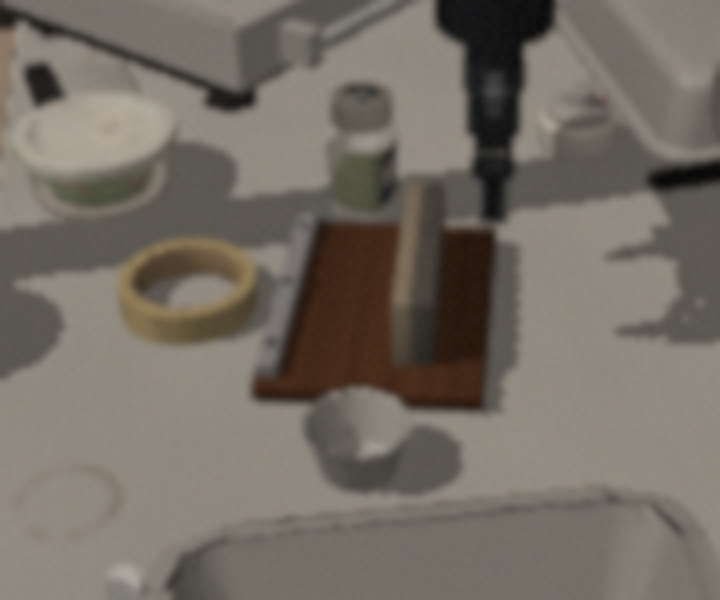

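The side picture shows the stone upright at crop (420,270) and the open fingers behind it, clear at (490,210). Next I lower them and push near the top.

Call:
{"op": "jog_arm", "data": {
  "deltas": [
    [[0, -3, 26, 0, 0, 0, 85], [0, 0, 26, 0, 0, 0, 85], [10, 0, 0, 0, 0, 0, 85], [8, 0, 0, 0, 0, 0, 85]]
  ]
}}

```text
clock: 4.8
eef_pos: [0.6183, -0.0133, 0.061]
tool_rot: [0.11, 0.994, -0.0, 0.016]
ft_force: [-0.5, -0.5, 1.0]
grip_width: 0.0851
```

Call:
{"op": "jog_arm", "data": {
  "deltas": [
    [[5, 0, 0, 0, 0, 0, 85], [5, 0, 0, 0, 0, 0, 85], [5, 0, 0, 0, 0, 0, 85], [5, 0, 0, 0, 0, 0, 85]]
  ]
}}

```text
clock: 5.2
eef_pos: [0.6002, -0.008, 0.0687]
tool_rot: [0.11, 0.994, 0.0, 0.022]
ft_force: [0.2, -1.2, -0.0]
grip_width: 0.0852
```

```bash
python3 -c "
from h import *
o=get_obs();M=brd(o,2.916)
im=camera('side')[140:290,220:400];save('s3',cv2.resize(im,None,fx=4,fy=4,interpolation=2))"
```

```text
clk 5.2 pos [ 0.6002 -0.008   0.0687] board xy -0.0468 -0.005 tool yaw 2.9217 F [ 0.2 -1.2 -0. ]
turn deg [0.31 2.47 0.33]
```

View pics/s3.png

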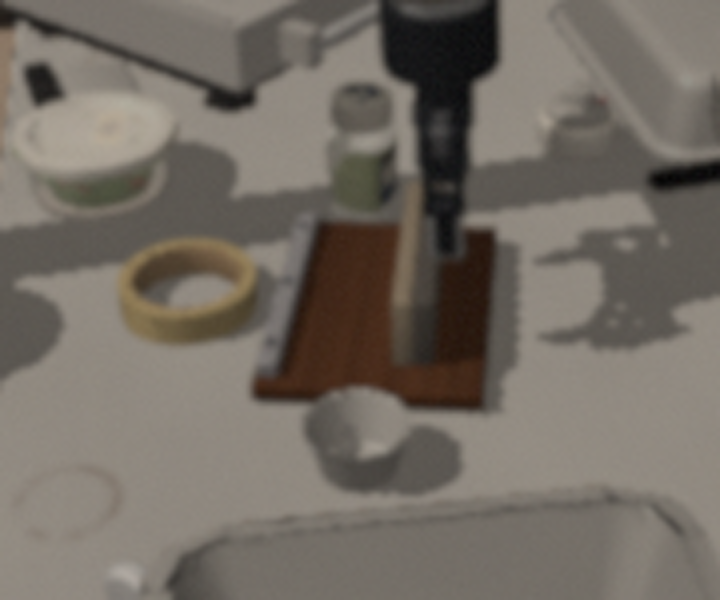

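```bash
python3 -c "
from h import *
o=get_obs();M=brd(o,2.916);print(np.round(o['joint_pos'],3),np.round(o['joint_vel'],3),np.round(o['tau'],1),o['ft_torque'])"
```

```text
clk 5.25 pos [ 0.5992 -0.0078  0.0685] board xy -0.0458 -0.0049 tool yaw 2.922 F [-1.5 -0.3 -0.2]
turn deg [0.3  2.39 0.35]
[-0.011  0.517 -0.03   0.982 -0.004  0.208] [-0.002  0.022  0.019  0.006 -0.002 -0.003] [ -0.2 -46.7  23.8  -0.8  -0.1   0. ] [-0.00481385  0.11743196  0.03558325]
```

Call:
{"op": "jog_arm", "data": {
  "deltas": [
    [[-10, 0, 0, 0.3, 2.4, 0.3, 85], [-10, 0, 0, 0, 0, 0, 85], [0, 0, 0, 0, 0, 0, 85]]
  ]
}}

```text
clock: 5.55
eef_pos: [0.618, -0.0122, 0.0689]
tool_rot: [0.112, 0.994, -0.0, -0.001]
ft_force: [0.5, -0.3, -0.0]
grip_width: 0.085
```

```bash
python3 -c "
from h import *
o=get_obs();M=brd(o,2.916);print(np.round(o['joint_pos'],3),np.round(o['joint_vel'],3),np.round(o['tau'],1),o['ft_torque'])"
```

```text
clk 5.55 pos [ 0.618  -0.0122  0.0689] board xy -0.0651 -0.0056 tool yaw 2.9171 F [ 0.5 -0.3 -0. ]
turn deg [-0.02 -0.11  0.06]
[-0.02   0.581  0.085  1.077 -0.     0.205] [ 0.001 -0.004 -0.007  0.009  0.002  0.   ] [ -0.  -50.4  23.3   0.1  -0.   -0. ] [0.01661149 0.00376193 0.01751547]
```

Call:
{"op": "jog_arm", "data": {
  "deltas": [
    [[-3, -3, 14, 0, 0, 0, 85], [0, 0, 12, 0, 0, 0, 85], [0, 0, 0, 0, 0, 0, 85]]
  ]
}}

```text
clock: 5.85
eef_pos: [0.6195, -0.0162, 0.0398]
tool_rot: [0.112, 0.994, -0.0, -0.001]
ft_force: [-0.8, -0.3, 0.1]
grip_width: 0.0851
```

```bash
python3 -c "
from h import *
o=get_obs();M=brd(o,2.916)"
```

```text
clk 5.85 pos [ 0.6195 -0.0162  0.0398] board xy -0.0676 -0.0021 tool yaw 2.9169 F [-0.8 -0.3  0.1]
turn deg [-0.04 -0.14  0.05]
```

Call:
{"op": "jog_arm", "data": {
  "deltas": [
    [[10, 0, 0, 0, 0, 0, 85], [0, 0, 0, 0, 0, 0, 85], [10, 0, 0, 0, 0, 0, 85], [0, 0, 0, 0, 0, 0, 85]]
  ]
}}

```text
clock: 6.25
eef_pos: [0.5982, -0.0118, 0.0375]
tool_rot: [0.112, 0.994, -0.0, -0.003]
ft_force: [-0.2, 0.5, -0.4]
grip_width: 0.0849
```

Call:
{"op": "jog_arm", "data": {
  "deltas": [
    [[8, 0, 0, 0, 0, 0, 85], [0, 0, 0, 0, 0, 0, 85]]
  ]
}}

```text
clock: 6.45
eef_pos: [0.5915, -0.0101, 0.0381]
tool_rot: [0.112, 0.994, -0.0, -0.001]
ft_force: [-0.1, -0.0, -0.5]
grip_width: 0.0852
```

```bash
python3 -c "
from h import *
o=get_obs();M=brd(o,2.916)"
```

```text
clk 6.45 pos [ 0.5915 -0.0101  0.0381] board xy -0.039 -0.0006 tool yaw 2.9165 F [-0.1 -0.  -0.5]
turn deg [-0.05 -0.15  0.03]
```

Call:
{"op": "jog_arm", "data": {
  "deltas": [
    [[8, 0, 0, 0, 0, 0, 85], [0, 0, 0, 0, 0, 0, 85], [8, 0, 0, 0, 0, 0, 85], [0, 0, 0, 0, 0, 0, 85]]
  ]
}}

```text
clock: 6.85
eef_pos: [0.5743, -0.0062, 0.038]
tool_rot: [0.112, 0.994, -0.0, -0.002]
ft_force: [0.4, 0.2, 0.3]
grip_width: 0.0848
```

```bash
python3 -c "
from h import *
o=get_obs();M=brd(o,2.916)
im=camera('side')[140:290,220:400];save('s4',cv2.resize(im,None,fx=4,fy=4,interpolation=2))"
```

```text
clk 6.85 pos [ 0.5743 -0.0062  0.038 ] board xy -0.0214 0.0001 tool yaw 2.9167 F [0.4 0.2 0.3]
turn deg [-0.06 -0.2   0.04]
```

View pics/s4.png

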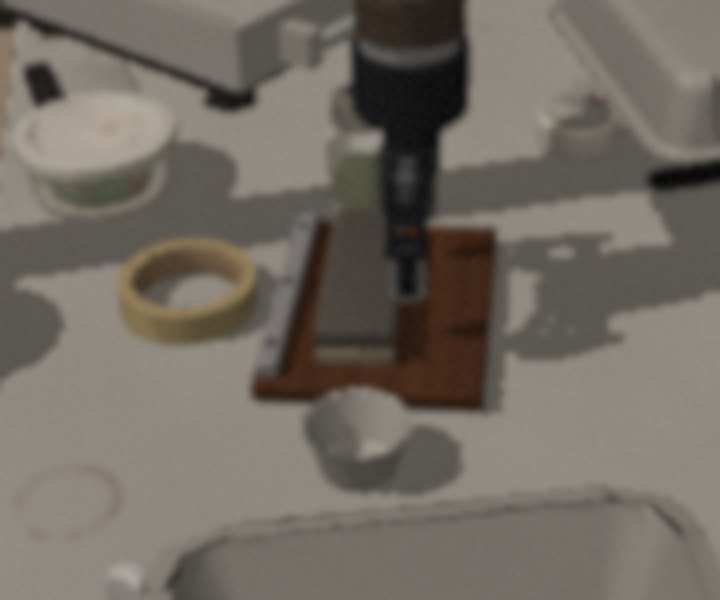

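The stone has fallen and lies flat on its broad face (crop 315–395, 210–360), with the fingers behind it at (410,290). I'll back off, align to the board, lower and push.

Call:
{"op": "jog_arm", "data": {
  "deltas": [
    [[-14, 0, 0, 0, 0, 2.3, 85], [0, 0, 0, 0, 0, 0, 85], [0, 0, 12, 0, 0, 0, 85], [0, 0, 8, 0, 0, 0, 85], [0, 0, 0, 0, 0, 0, 85]]
  ]
}}

```text
clock: 7.4
eef_pos: [0.5879, -0.0093, 0.0163]
tool_rot: [0.132, 0.991, -0.0, -0.002]
ft_force: [-0.2, -1.0, 0.4]
grip_width: 0.0847
```

```bash
cat > st.py <<'E'
from h import *
import sys
o=get_obs();brd(o,2.876)
c=np.array([.5537,-.0005]);y=2.876;u=np.array([np.cos(y),np.sin(y)]);v=np.array([-u[1],u[0]])
for n in('top','side'):
    mp=pose(n);camera(n);r=masks_of('stone_center',n)
    if r:
        q=cv2.boxPoints(cv2.minAreaRect(cv2.findNonZero(r[0]['pixels'].astype(np.uint8))));P=unproj(mp,q,.042)[:,:2]-c
        a=unproj(mp,[r[0]['at']],.042)[0,:2]-c
        print(n,r[0]['conf'],'at',(a@u).round(4),(a@v).round(4),np.c_[P@u,P@v].round(3).tolist())
E
python3 st.py
```

```text
clk 7.4 pos [ 0.5879 -0.0093  0.0163] board xy -0.0353 -0.0004 tool yaw 2.8772 F [-0.2 -1.   0.4]
turn deg [-0.06 -0.18  0.07]
top 0.74 at 0.0101 -0.0705 [[0.036, -0.077], [-0.011, -0.075], [-0.01, -0.041], [0.038, -0.043]]
side 0.73 at 0.02 0.0129 [[0.032, 0.105], [0.049, -0.08], [-0.01, -0.074], [-0.018, 0.109]]
```

Call:
{"op": "jog_arm", "data": {
  "deltas": [
    [[8, 0, 0, 0, 0, 0, 85], [0, 0, 0, 0, 0, 0, 85], [8, 0, 0, 0, 0, 0, 85], [0, 0, 0, 0, 0, 0, 85]]
  ]
}}

```text
clock: 8.0
eef_pos: [0.5733, -0.0049, 0.0193]
tool_rot: [0.132, 0.991, -0.0, 0.001]
ft_force: [0.6, -0.5, -0.6]
grip_width: 0.0849
```

Call:
{"op": "jog_arm", "data": {
  "deltas": [
    [[6, 0, 0, 0, 0, 0, 85], [0, 0, 0, 0, 0, 0, 85], [4, 0, 0, 0, 0, 0, 85], [0, 0, 0, 0, 0, 0, 85]]
  ]
}}

```text
clock: 8.4
eef_pos: [0.5637, -0.002, 0.0201]
tool_rot: [0.132, 0.991, -0.0, 0.002]
ft_force: [-0.1, -0.6, -0.6]
grip_width: 0.0853
```

```bash
python3 st.py
```

```text
clk 8.4 pos [ 0.5637 -0.002   0.0201] board xy -0.0101 -0.0012 tool yaw 2.8774 F [-0.1 -0.6 -0.6]
turn deg [0.03 0.27 0.08]
top 0.61 at 0.0277 -0.0696 [[0.012, -0.084], [0.003, -0.054], [0.048, -0.042], [0.056, -0.071]]
side 0.82 at 0.0265 0.0289 [[0.071, -0.069], [0.016, -0.074], [-0.005, 0.103], [0.043, 0.107]]
```

Call:
{"op": "jog_arm", "data": {
  "deltas": [
    [[4, 0, 2, 0, 0.3, 0, 85], [0, 0, 0, 0, 0, 0, 85]]
  ]
}}

```text
clock: 8.8
eef_pos: [0.5614, -0.0012, 0.0183]
tool_rot: [0.132, 0.991, 0.0, 0.001]
ft_force: [0.5, 0.7, 0.7]
grip_width: 0.0852
```

Call:
{"op": "jog_arm", "data": {
  "deltas": [
    [[4, 0, 1, 0, 0, 0, 85], [0, 0, 0, 0, 0, 0, 85]]
  ]
}}

```text
clock: 9.0
eef_pos: [0.5583, -0.0003, 0.0176]
tool_rot: [0.132, 0.991, 0.0, 0.002]
ft_force: [0.1, -0.6, -0.4]
grip_width: 0.0851
```

```bash
python3 -c "
from h import *
o=get_obs();M=brd(o,2.876)
im=camera('side')[140:290,220:400];im2=camera('top')[160:250,265:365];save('s5',np.hstack([cv2.resize(im,(400,333),interpolation=2),cv2.resize(im2,(370,333),interpolation=2)]))"
```

```text
clk 9.0 pos [ 5.583e-01 -3.000e-04  1.760e-02] board xy -0.0044 -0.0015 tool yaw 2.8768 F [ 0.1 -0.6 -0.4]
turn deg [0.07 0.21 0.04]
```

View pics/s5.png

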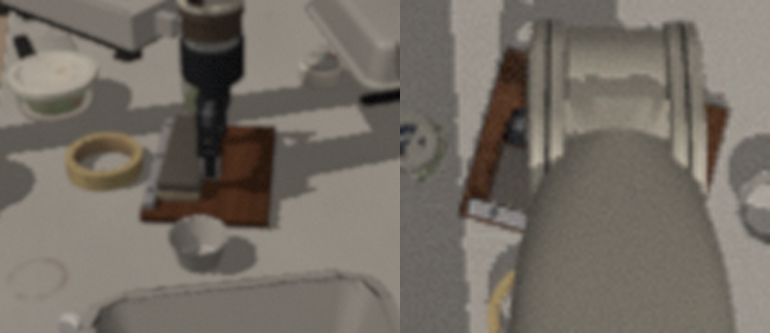

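Call:
{"op": "jog_arm", "data": {
  "deltas": [
    [[4, 0, 0, 0, 0.2, 0, 85], [0, 0, 0, 0, 0, 0, 85]]
  ]
}}

```text
clock: 9.3
eef_pos: [0.5583, -0.0002, 0.0187]
tool_rot: [0.132, 0.991, -0.0, 0.004]
ft_force: [-0.5, -0.6, -0.8]
grip_width: 0.085
```

Call:
{"op": "jog_arm", "data": {
  "deltas": [
    [[4, 0, 0, 0, 0, 0, 85], [0, 0, 0, 0, 0, 0, 85]]
  ]
}}

```text
clock: 9.5
eef_pos: [0.5582, -0.0001, 0.02]
tool_rot: [0.133, 0.991, -0.001, 0.008]
ft_force: [0.8, 0.2, -1.1]
grip_width: 0.085
```

Call:
{"op": "jog_arm", "data": {
  "deltas": [
    [[7, 0, 2, 0, 0.9, 0, 85], [7, 0, 0, 0, 0, 0, 85]]
  ]
}}

```text
clock: 9.7
eef_pos: [0.5575, 0.0002, 0.0224]
tool_rot: [0.133, 0.991, -0.002, 0.013]
ft_force: [10.8, -6.2, 1.8]
grip_width: 0.0851
```

```bash
python3 st.py; python3 -c "
from h import *
o=get_obs();print(o['ft_force'],o['ft_torque'])"
```

```text
clk 9.7 pos [5.575e-01 2.000e-04 2.240e-02] board xy -0.0035 -0.0017 tool yaw 2.8748 F [10.8 -6.2  1.8]
turn deg [ 0.03  1.55 -0.07]
top 0.67 at 0.0349 -0.0679 [[0.015, -0.083], [0.008, -0.059], [0.055, -0.046], [0.062, -0.069]]
side 0.56 at 0.0425 0.0283 [[0.083, -0.074], [0.022, -0.078], [0.001, 0.1], [0.053, 0.104]]
[11.00461024 -5.26724186  2.1593024 ] [-1.13830421 -2.20501742  0.27912019]
```

Call:
{"op": "jog_arm", "data": {
  "deltas": [
    [[-10, 0, 0, 0, 1, 0, 85], [-20, 0, 0, 0, 0, 0, 85], [-10, 0, -10, 0, 0, 0, 85], [0, 0, -40, 0, 0, 0, 85], [0, 0, -45, 0, 0, 0, 85]]
  ]
}}

```text
clock: 10.4
eef_pos: [0.5861, -0.0097, 0.1111]
tool_rot: [0.133, 0.991, -0.001, -0.009]
ft_force: [-0.3, 0.0, 0.7]
grip_width: 0.0848
```

Call:
{"op": "jog_arm", "data": {
  "deltas": [
    [[0, 0, -45, 0, 0, 0, 85], [0, 0, -45, 0, 0, 0, 85], [40, 0, -25, 0, 0, 0, 85], [45, 0, 0, 0, 0, 0, 85], [45, 0, 0, 0, 0, 0, 85]]
  ]
}}

```text
clock: 10.9
eef_pos: [0.4608, 0.0257, 0.2348]
tool_rot: [0.134, 0.991, 0.001, -0.012]
ft_force: [-0.1, -0.4, 0.9]
grip_width: 0.0852
```

Call:
{"op": "jog_arm", "data": {
  "deltas": [
    [[45, 0, 0, 0, 0, 0, 85], [45, 0, 0, 0, 0, 0, 85], [45, 15, 0, 0, 0, 0, 85], [0, 0, 0, 0, 0, 0, 85]]
  ]
}}

```text
clock: 11.3
eef_pos: [0.3192, 0.0775, 0.2358]
tool_rot: [0.134, 0.991, 0.001, -0.019]
ft_force: [-0.2, -0.4, 0.8]
grip_width: 0.0848
```

```bash
python3 st.py; python3 -c "
from h import *
a=camera('wrist')
save('w6',a);b=a[200:360,190:390]
save('s6',np.vstack([cv2.resize(b,(600,300),interpolation=2)[:0],cv2.resize(b,(750,600),interpolation=2)]))
o=get_obs();mp=pose('wrist',o);np.save('o.npy',o,allow_pickle=True)
im=camera('top');save('t6',im)"
```

```text
clk 11.3 pos [0.3192 0.0775 0.2358] board xy 0.2468 -0.0137 tool yaw 2.8735 F [-0.2 -0.4  0.8]
turn deg [-0.21 -2.13 -0.14]
top 0.77 at 0.0263 -0.0071 [[0.058, -0.076], [0.008, -0.077], [0.006, 0.074], [0.056, 0.075]]
side 0.63 at 0.0357 0.017 [[0.055, 0.101], [0.064, -0.088], [0.002, -0.07], [0.002, 0.114]]Traceback (most recent call last):
  File "<string>", line 5, in <module>
    save('s6',np.vstack([cv2.resize(b,(600,300),interpolation=2)[:0],cv2.resize(b,(750,600),interpolation=2)]))
              ~~~~~~~~~^^^^^^^^^^^^^^^^^^^^^^^^^^^^^^^^^^^^^^^^^^^^^^^^^^^^^^^^^^^^^^^^^^^^^^^^^^^^^^^^^^^^^^^
    return _nx.concatenate(arrs, 0, dtype=dtype, casting=casting)
           ~~~~~~~~~~~~~~~^^^^^^^^^^^^^^^^^^^^^^^^^^^^^^^^^^^^^^^
ValueError: all the input array dimensions except for the concatenation axis must match exactly, but along dimension 1, the array at index 0 has size 600 and the array at index 1 has size 750
```

```bash
python3 -c "
from h import *
a=camera('top')[160:250,265:365];b=cv2.resize(cv2.imread('pics/w6.png')[:,:,::-1],(480,300),interpolation=2)
save('s6',np.hstack([cv2.resize(a,(320,300),interpolation=2),b]))"
```

```text
(no output)
```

View pics/s6.png

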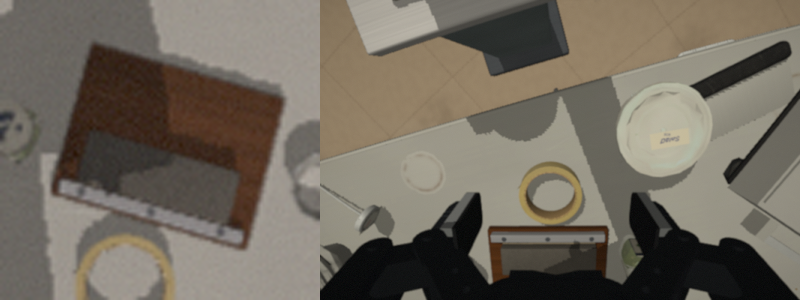

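The stone lies along the strip (top crop, from about (80,180) to (235,225)). It is parallel to the strip with no visible gap and midway along it, and the objects around the board look undisturbed.

```bash
python3 -c "
from workcell import *
print(job_done())"
```

```text
the job is handed in; nothing more can be done
None
```

The stone is lying on its broad face, snug along the stop strip and about midway along it. I handed the job in at about 11.5 s of the 38 s allowed.

I pushed the stone near its top with the open fingers until it fell towards the strip. Then I lowered the fingers behind it, lined them up with the board and pushed until it met the strip (about 12 N against the fingers). After that I backed the arm well clear.

**Final checks**
- **Stone position:** the top camera put the stone's centre at about x = 32 mm, y = −1 mm in the board's frame, parallel to the strip within about 0.02 rad. In the picture it shows no gap to the strip.
- **Things around the board:** those near the board (tape, sauce cup, spice jar, tub) look unmoved in the last pictures. I did not measure any of them, and those farther away I did not check closely.

**What did not agree**
- **Side camera:** its stone outline was skewed because it also takes in the stone's side face, so I relied on the top camera.
- **First approach:** the fingers drifted up by about 8 mm, above the stone's top, so I backed off and repeated it with pauses between steps.

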